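# Step the spotting tile, then hold the photometer cover at its index

### The arm

A 7-joint arm with a two-finger parallel gripper is mounted at the origin on the work surface. World frame = base frame: x ahead of the robot, y to its left, z up, the work surface at z = 0. Lengths are in m, angles in rad, forces in N, time in s.
With the tool pointing down it reaches from about 0.425 to 1.025 m from the base axis. Payload 9.4 kg.
Tool frame: the origin (TCP) lies midway between the tips of the shut fingers; the grasp point (between the pads) lies 19 mm behind it (arm.tcp_to_grasp is the distance from the TCP to the grasp point, in m); z points along the fingers, y is the direction in which the jaws open and shut (so a half turn about z gives the same grasp; the last joint's range is limited). The gripper opens to 93 mm and grips with 3 to 60 N. Pads are 15 mm wide; open, the fingers measure 128 mm over their backs; the gripper's body (75 mm by 188 mm) begins 65 mm behind the grasp point.
Start: joints at [1.186, 0.599, -0.003, 1.599, 0.002, 0.943, -0.08], TCP at [0.22, -0.691, 0.219] pointing down, gripper open.
Joint ranges: [-2.57, 2.57], [-0.35, 1.97], [-1.29, 1.29], [0.11, 2.56], [-1.05, 4.19], [0.11, 1.86], [-2.63, 2.63]. Speed limits (rad/s): [2.22, 2.22, 3.01, 3.01, 3.14, 3.14, 3.14].

### API

Orientations are given as a 3x3 rotation matrix whose columns are the frame's x, y, z axes.
In Python, from rig import arm, cams, workorder gives the robot as it stands.
- The arm moves only by the tool move_arm, never from a script. Its argument "increments" is a list of rows, each a list of 3 entries, a list of its own where there are three numbers: the shift along the world's x, y, z in cm, then the turn, a rotation vector about the world's x, y, z in degrees, then the finger opening in cm, from 0 to 9.3. A call has exactly 8 rows; each row is the pose to reach, as a shift and turn from the pose commanded when the call began; what a row does not reach only later rows make up. A row lasts 1/12 s, in which the tool goes at most 41.7 mm and 7.16 degrees, less where a joint would pass 70% of its speed; a pose out of reach is approached as far as the arm can. A call with a gripper value outside its range is refused whole. The fingers move at their own pace and stop on an object; "grip_force" is the grip in N (left out, the last holds). Time passes only in rows, so rows that repeat a pose let the fingers close, or fill a call up. It gives the time, the measured TCP pose, the force and the opening at its end, in the units of the state.
- arm.get_obs(): the state, without advancing time (a new reading comes with each control period).
- cams.camera(name): name is "side" or "top" or "wrist"; returns a dict with "img" (384x512x3 uint8, red, green, blue), "fx", "fy", "cx", "cy" (pixels), "R" (3x3) and "t" (3): a world point X has camera coordinates R X + t. Camera axes: x right, y down, z forward; pixel columns grow to the right and rows downward; lengths in m; the calibration is good to about 2 mm. The wrist camera is an equidistant fisheye: a pixel r from the principal point sees the ray r / f radians off the axis. A picture is of the moment at which its call begins. There is no depth.
- workorder.close_job(): hands the job in, once; it reports no verdict.
The state is a dict: "t": time; "joint_positions": joint angles; "joint_velocities": joint speeds; "joint_torque": joint torques, N m; "tcp_pos": TCP position; "orientation": TCP orientation; "contact_force": force on the tool from outside, world axes, zero at the start; "wrist_torque": the same for the moment, N m; "grip_width": finger opening in m.
Only numpy, scipy, OpenCV 4.12 (cv2) and the standard library are available. Lean on these libraries where they do the work, as an engineer would, in place of code of your own. Each camera call takes 0.05 s, during which the arm holds its last target. There are 200 camera calls.

### The job

At the school photometer, push the sliding tile carrier by its black knob so that the middle of the well with the round collar is right under the fixed pointer, wait there about a second for the blank reading, then do the same with the well that has the square frame and leave the tile there. Then take the photometer's sprung cover by its bar, raise it until the small stud on its side is level with the black disc of the index arm, and finish while still holding it there, so that a partner can change the filter. Keep the cover shut until both wells have been stepped, do not shift the index arm, and leave the other things on the bench where they are.

Things in the scene. Friction and masses are not known exactly. Their poses are not given: they have to be found in the camera images.
- knob_grip (a point): black upright round knob, 16 mm in diameter, on the front edge (the stage's own -x side) of the sliding carrier. This point is on its axis, 13 mm below its top and 37 mm above the aluminium carrier plate it stands on (point about 80 mm above the table). The carrier moves with it in two level directions; each slide needs only about 1 to 2 N. Axes as pointer_tip.
- ring_well (a point): centre, on the upper face, of the first (blank) well on the white tile: an 18 mm grey round well inside a raised round collar of 25 mm. The tile (95 x 105 mm) has six wells in two rows 44 mm apart, columns 32 mm apart; this is the one at the far left corner seen from the knob. It lies 107 mm in x and 32 mm in y from the knob axis, in the stage's axes.
- square_well (a point): centre, on the upper face, of the second (sample) well: same grey round well inside a raised square frame of 25 mm, at the near right corner seen from the knob, 63 mm in x and -32 mm in y from the knob axis, in the stage's axes. The other four wells are bare.
- pointer_tip (a point): tip of the fixed steel pointer that hangs over the tile from a level 8 mm rod, 94 mm above the table (tip 62 mm above the table, 11 mm above the tile). The rod comes from a 102 mm tall column at the far side of the stage. Fixed to the stage; its x axis points from the knob side to the column, y to the left, z up.
- carrier (a joint): position of the carrier along the stage's x axis, m, -0.042 to 0.042; 0 when the tile's six-well pattern is centred under the pointer; grows away from the knob side (+x of pointer_tip)
- cross_slide (a joint): position of the carrier along the stage's y axis, m, -0.042 to 0.042; 0 when centred; grows to the left (+y of pointer_tip)
- cover_bar (a point): middle of the round steel bar at the front of the grey photometer cover: bar 10 mm thick, lying along the instrument's y axis, 84 mm between the two rods that carry it, 40 mm in front of the cover's front edge, 200 mm from the hinge axis in the plane of the cover, 100 mm above the table when shut; clear below, and 35 mm free between bar and cover edge. It can turn in a grip. Its frame turns with the cover.
- cover_hinge (a point): middle of the cover's hinge axis, at the far rim of the white photometer housing, 100 mm above the table. Fixed. Its axes are the instrument's: x from the bar towards the hinge, y along the hinge to the left, z up. The cover (160 x 150 x 12 mm) is centred on the hinge height.
- cover (a joint): angle of the cover, rad: 0 shut (level), grows as the bar end rises, up to 1.25. A spring and the weight close it: raising the bar takes about 4 N at first and about 6.5 N at 0.8 rad, square to the cover; let go, it falls shut.
- cover_stud (a point): small steel ball-ended stud, 11 mm, standing out from the left side (instrument +y) of the cover, 120 mm from the hinge axis; moves with the cover
- index_tip (a point): centre of the black disc, 22 mm across, at the end of the index arm on the left side (instrument +y) of the photometer, 120 mm from the hinge axis, beside the scale arc; about 20 mm further out than the stud. Its frame turns with the index arm. The arm is set beforehand.
- index_arm (a joint): angle of the index arm, rad, about the same axis and counted in the same way as cover: the angle to raise the cover to. A light friction pivot: do not touch it.
- pill_bottle: small white plastic bottle with screw cap, 38 mm across, 60 mm tall, standing between the stage and the photometer; origin at the centre of its underside; not part of the job
- jar_lid: red flat jar lid, 72 mm across, 12 mm thick, lying between the two, further back; origin at the centre of its underside; not part of the job
- tube_rack: black six-sided test tube rack with three glass tubes and a central stem, 124 mm across, 150 mm tall, on the left; origin at the centre of its underside; not part of the job
- jam_jar: glass jar with a steel lid, 76 mm across, 110 mm tall, on the right; origin at the centre of its underside; not part of the job
- measuring_cylinder: tall glass cylinder on a white six-sided foot, 72 mm across the foot, 230 mm tall, on the left; origin at the centre of its underside; not part of the job
- beaker: glass beaker, 68 mm across, 85 mm tall, back middle; origin at the centre of its underside; not part of the job
- funnel: white plastic funnel standing upside down, 76 mm across, 85 mm tall, on the right; origin at the centre of its underside; not part of the job

How it is judged:
By the outcome, as a careful person would: the job done as asked, in the order asked, and still so for the second after the job is handed in, while the arm keeps its last pose, push and grip.
It also fails if it takes over 64 s, if anything falls off the work surface, if the arm or the gripper's body presses on something with over 40 N, if the wrist force passes 120 N, or if a joint passes its speed limit or range.

## Working session

There is one attempt and no reset: what is moved stays moved. The work goes in short steps, Python scripts to look and compute and a tool call to move; the robot and the scene stay as the last step left them, time stands still between calls to the robot, and variables do not carry over. Pictures are saved under pics/ and viewed, about 8 in all and at most 12, crops included, and the job is handed in when it is done.

Besides the shell and the picture viewer there is one more tool, called after "Emit:" in YAML: its name, and indented under it one key for each argument. move_arm: Moves the arm, as the interface text tells. Its arguments: {"type":"object","properties":{"increments":{"type":"array","items":{"type":"array"}},"grip_force":{"type":"number"}},"required":["increments"]}

```bash
mkdir -p pics; ls
python3 - <<'E'
from rig import arm,cams
import cv2,numpy as np,pickle
d={}
for n in ["side","top","wrist"]:
    c=cams.camera(n); d[n]=c
    cv2.imwrite(f"pics/{n}0.png",c["img"][:,:,::-1])
    print(n,c["fx"],c["cx"],c["cy"],np.round(c["R"],3).tolist(),np.round(c["t"],3), "C",np.round(-c["R"].T@c["t"],3))
pickle.dump(d,open("d0.pkl","wb"))
o=arm.get_obs();print(o["t"],o["tcp_pos"],o["orientation"],o["grip_width"])
a=np.hstack([d["side"]["img"],d["top"]["img"]])
cv2.imwrite("pics/both0.png",cv2.resize(d["top"]["img"][:,:,::-1],(800,600),interpolation=cv2.INTER_CUBIC))
cv2.imwrite("pics/side0b.png",cv2.resize(d["side"]["img"][:,:,::-1],(800,600),interpolation=cv2.INTER_CUBIC))
E
```

```text
pics
side 364.17229226117564 253.2851647830333 191.85159782414195 [[-0.963, -0.268, -0.014], [-0.151, 0.587, -0.796], [0.222, -0.764, -0.606]] [0.596 0.186 0.947] C [0.393 0.775 0.73 ]
top 395.66321372855015 256.07147558285396 197.0956020784295 [[-0.007, -1.0, -0.022], [-0.989, 0.01, -0.15], [0.15, 0.021, -0.989]] [0.021 0.627 1.16 ] C [ 0.447 -0.009  1.241]
wrist 297.3186396354542 254.49215073617265 191.1916095595077 [[0.303, -0.953, -0.002], [-0.913, -0.291, 0.287], [-0.274, -0.085, -0.958]] [-0.725 -0.035  0.391] C [ 0.295 -0.668  0.384]
0.15 [ 0.21952941 -0.69059777  0.21796829] [[ 9.52977871e-01  3.03039510e-01 -4.82788027e-04]
 [ 3.03039864e-01 -9.52977284e-01  1.06681301e-03]
 [-1.36799532e-04 -1.16295320e-03 -9.99999314e-01]] 0.0931316579505986
```

View pics/both0.png

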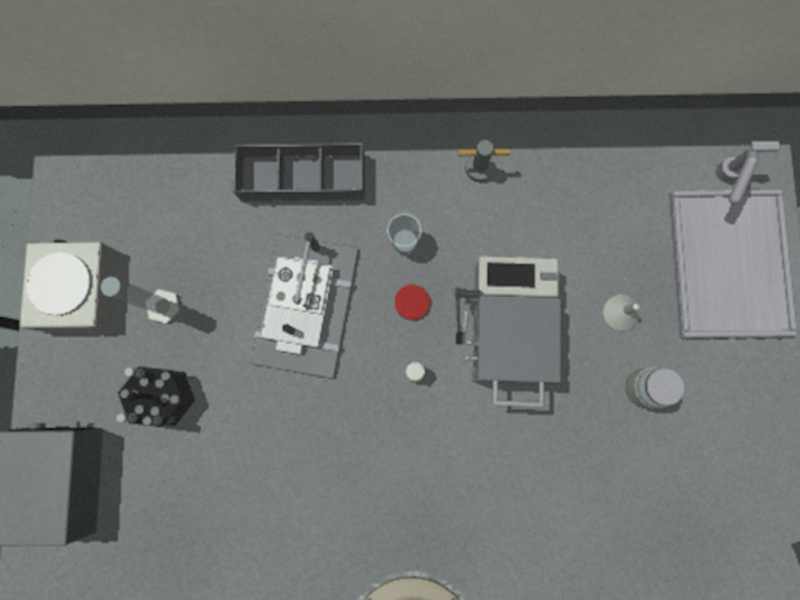

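View pics/side0b.png

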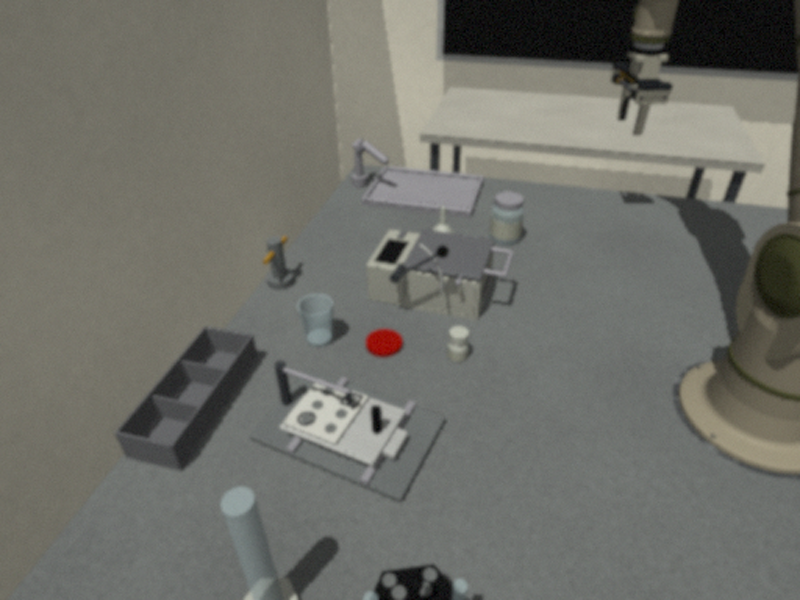

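The top view shows the stage (carrier knob at about view px (292,330), pointer rod from (312,240) to (300,300)) and the photometer (bar at (520,404), index arm at (465,320)). The side view shows the same things. Next I'll make crops for exact pixels.

Run:
```python
import cv2,numpy as np,pickle
d=pickle.load(open("d0.pkl","rb"))
def crop(n,x,y,w,h,s):
    im=d[n]["img"][y:y+h,x:x+w,::-1]
    im=cv2.resize(im,None,fx=s,fy=s,interpolation=cv2.INTER_CUBIC)
    im=cv2.convertScaleAbs(im,alpha=1.3)
    for k in range(0,w,10): cv2.putText(im,str(x+k),(k*s,8),0,.3,(0,255,255)); cv2.line(im,(k*s,10),(k*s,14),(0,255,255))
    for k in range(0,h,10): cv2.putText(im,str(y+k),(0,k*s+4),0,.3,(0,255,255)); cv2.line(im,(20,k*s),(24,k*s),(0,255,255))
    return im
a=crop("top",160,145,72,100,5); b=crop("side",160,230,130,92,5)
c=crop("top",285,160,80,105,5); e=crop("side",230,145,105,60,6)
def hs(a,b,W=800):
    h=max(a.shape[0],b.shape[0]); o=np.zeros((h,a.shape[1]+b.shape[1],3),np.uint8); o[:a.shape[0],:a.shape[1]]=a; o[:b.shape[0],a.shape[1]:]=b
    return o
b=crop("side",160,230,110,90,4)
cv2.imwrite("pics/stage1.png",hs(a,b)); 
e=crop("side",230,145,100,60,4)
cv2.imwrite("pics/phot1.png",hs(c,e)); print(hs(a,b).shape,hs(c,e).shape)
```

```text
(500, 800, 3) (525, 800, 3)
```

View pics/stage1.png

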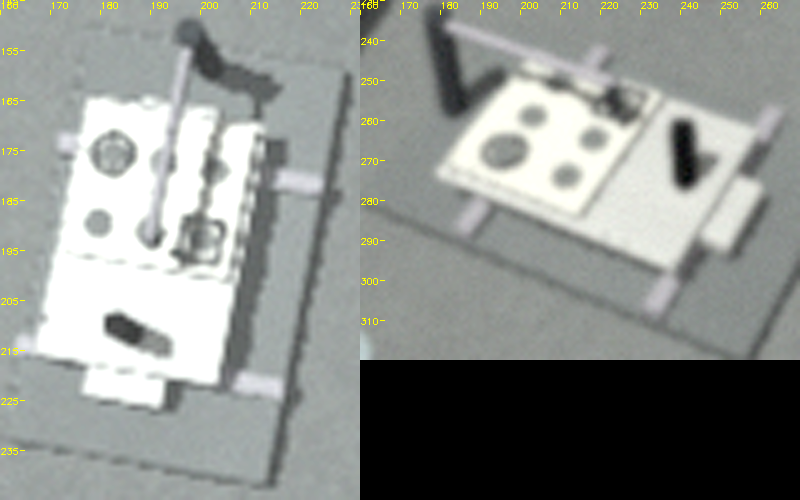

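View pics/phot1.png

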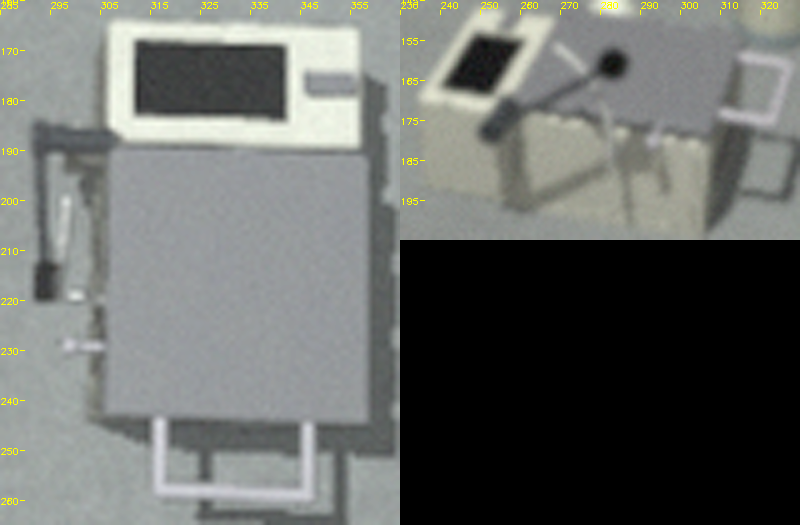

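```bash
cat > h.py <<'E'
import numpy as np,pickle
from scipy.spatial.transform import Rotation as Ro
def ray(c,u,v):
    if c.get("fish"):
        x,y=(u-c["cx"])/c["fx"],(v-c["cy"])/c["fy"]; r=np.hypot(x,y); q=np.array([x/r*np.sin(r),y/r*np.sin(r),np.cos(r)])
    else: q=np.array([(u-c["cx"])/c["fx"],(v-c["cy"])/c["fy"],1.])
    q=c["R"].T@q; return -c["R"].T@c["t"],q/np.linalg.norm(q)
def plane(c,u,v,z):
    C,q=ray(c,u,v); return C+q*(z-C[2])/q[2]
def tri(*obs):
    A=np.zeros((3,3));b=np.zeros(3);L=[ray(*o) for o in obs]
    for C,q in L: P=np.eye(3)-np.outer(q,q);A+=P;b+=P@C
    X=np.linalg.solve(A,b); return X,[np.linalg.norm((np.eye(3)-np.outer(q,q))@(X-C)) for C,q in L]
def proj(c,X):
    p=c["R"]@X+c["t"]
    if c.get("fish"):
        r=np.hypot(p[0],p[1]); th=np.arctan2(r,p[2]); return c["cx"]+c["fx"]*th*p[0]/r, c["cy"]+c["fy"]*th*p[1]/r
    return c["fx"]*p[0]/p[2]+c["cx"],c["fy"]*p[1]/p[2]+c["cy"]
E
python3 - <<'E'
from h import *
d=pickle.load(open("d0.pkl","rb"));T,S=d["top"],d["side"]
np.set_printoptions(precision=4,suppress=True)
for n,t,s,z in [("ring",(182.4,176),(196.2,268),.051),("sq",(200.3,192.8),(225.5,256),.051),("fl",(179.6,189.4),(212,274),.051),("tip",(190.4,192.6),None,.062),
 ("knobtop",(182,209.5),(240.3,261),.093),("barL",(316.6,258),(323,175.2),.1),("barR",(346.6,259),(327,160.5),.1),("disc",(294,216.2),(283.2,160.7),None),("stud",(299,229),(293.5,179.5),.1),("coltop",(198,152),(178,234),.102)]:
    print(n, plane(T,*t,z) if z else '', plane(S,*s,z) if s and z else '', tri((T,*t),(S,*s)) if s else '')
E
```

```text
ring [0.6948 0.2423 0.051 ] [0.6935 0.2459 0.051 ] (array([0.6954, 0.243 , 0.0473]), [np.float64(0.00024009067450726505), np.float64(0.00024009067450697272)])
sq [0.6418 0.1862 0.051 ] [0.6375 0.1908 0.051 ] (array([0.641 , 0.1867, 0.0461]), [np.float64(0.0016659296027660305), np.float64(0.0016659296027661374)])
fl [0.653 0.25  0.051] [0.6498 0.2534 0.051 ] (array([0.6525, 0.2506, 0.0472]), [np.float64(0.0011919431000559657), np.float64(0.0011919431000558427)])
tip [0.641  0.2145 0.062 ]  
knobtop [0.5859 0.2325 0.093 ] [0.5842 0.2329 0.093 ] (array([0.5851, 0.2324, 0.0924]), [np.float64(0.0007990932212528223), np.float64(0.0007990932212528806)])
barL [ 0.4427 -0.1561  0.1   ] [ 0.4414 -0.1528  0.1   ] (array([ 0.4422, -0.1565,  0.0975]), [np.float64(0.0005573556223876216), np.float64(0.0005573556223876932)])
barR [ 0.4394 -0.2409  0.1   ] [ 0.4391 -0.2387  0.1   ] (array([ 0.4393, -0.2412,  0.0985]), [np.float64(8.931230611527365e-05), np.float64(8.931230611530105e-05)])
disc   (array([ 0.5542, -0.0891,  0.1734]), [np.float64(0.0008748993080169697), np.float64(0.0008748993080169591)])
stud [ 0.5255 -0.1081  0.1   ] [ 0.5235 -0.1086  0.1   ] (array([ 0.5244, -0.1082,  0.1003]), [np.float64(0.0010103950655962718), np.float64(0.0010103950655962757)])
coltop [0.7565 0.1865 0.102 ] [0.7572 0.1954 0.102 ] (array([0.7601, 0.1883, 0.0942]), [np.float64(0.0014857102812511698), np.float64(0.0014857102812513249)])
```

Emit:
move_arm:
  increments:
    - [[0.7,1.8,1],[0,0,2],9]
    - [[2.1,5.3,2],[0,0,6],7]
    - [[3.5,8.9,3],[0,0,10],5]
    - [[4.9,12.5,4],[0,0,14],4.5]
    - [[6.4,16.1,4],[0,0,18],4.5]
    - [[7.8,19.7,4],[0,0,22],4.5]
    - [[9.2,23.3,4],[0,0,26],4.5]
    - [[10.6,26.9,4],[0,0,30],4.5]

```text
t: 0.82
tcp_pos: [0.3259, -0.4201, 0.2587]
orientation: [[0.671, 0.741, -0.0], [0.741, -0.671, -0.0], [-0.0, 0.0, -1.0]]
contact_force: [0.5, -0.2, -0.7]
grip_width: 0.0483
```

Emit:
move_arm:
  increments:
    - [[1.4,3.6,0],[0,0,4],4.5]
    - [[2.8,7.2,0],[0,0,8],4.5]
    - [[4.3,10.8,0],[0,0,12],4.5]
    - [[5.7,14.4,0],[0,0,16],4.5]
    - [[7.1,18,0],[0,0,20],4.5]
    - [[8.5,21.6,0],[0,0,24],4.5]
    - [[10,25.2,0],[0,0,28],4.5]
    - [[11.4,28.8,0],[0,0,32],4.5]

```text
t: 1.48
tcp_pos: [0.4399, -0.1322, 0.2588]
orientation: [[0.177, 0.984, 0.0], [0.984, -0.177, -0.0], [-0.0, 0.0, -1.0]]
contact_force: [1.2, -0.4, -0.2]
grip_width: 0.0449
```

Emit:
move_arm:
  increments:
    - [[1.4,3.6,0],[0,0,0],4.5]
    - [[2.8,7.2,0],[0,0,0],4.5]
    - [[4.3,10.8,0],[0,0,0],4.5]
    - [[5.7,14.4,0],[0,0,0],4.5]
    - [[7.1,18,0],[0,0,0],4.5]
    - [[8.5,21.6,-1],[0,0,0],4.5]
    - [[9.7,24.5,-2],[0,0,0],4.5]
    - [[9.7,24.5,-2],[0,0,0],4.5]

```text
t: 2.15
tcp_pos: [0.5375, 0.1179, 0.2372]
orientation: [[0.173, 0.985, -0.0], [0.985, -0.173, 0.004], [0.003, -0.001, -1.0]]
contact_force: [0.1, 0.6, -0.4]
grip_width: 0.0447
```

Run:
```python
from rig import arm,cams
import cv2,numpy as np,pickle
c=cams.camera("wrist");c["fish"]=1;pickle.dump(c,open("w1.pkl","wb"))
from h import *
P=[proj(c,np.array(p)) for p in [(.695,.243,.051),(.641,.187,.051),(.585,.2325,.08),(.641,.2145,.062)]]
print(np.round(P,1), arm.get_obs()["tcp_pos"])
P=np.array(P);x0,y0=(P.min(0)-40).astype(int).clip(0);x1,y1=(P.max(0)+40).astype(int)
x1=min(x1,512);y1=min(y1,384);print(x0,y0,x1,y1)
im=c["img"][y0:y1,x0:x1,::-1]; s=int(min(800/(x1-x0),600/(y1-y0)));im=cv2.resize(im,None,fx=s,fy=s,interpolation=cv2.INTER_CUBIC)
for k in range(-x0%10,x1-x0,10): cv2.putText(im,str(x0+k),(k*s,8),0,.3,(0,0,255));cv2.line(im,(k*s,10),(k*s,14),(0,0,255))
for k in range(-y0%10,y1-y0,10): cv2.putText(im,str(y0+k),(0,k*s+4),0,.3,(0,0,255));cv2.line(im,(20,k*s),(24,k*s),(0,0,255))
cv2.imwrite("pics/w1.png",im);print(im.shape,s)
```

```text
[[365.3  52.1]
 [331.  101.2]
 [280.8  66.8]
 [329.7  77.9]] [0.5366013  0.11454327 0.23751614]
240 12 405 141
(516, 660, 3) 4
```

View pics/w1.png

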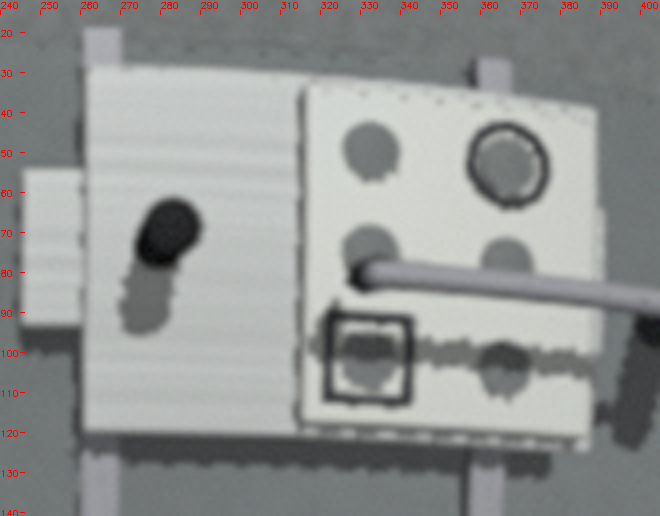

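Run:
```python
from h import *
np.set_printoptions(precision=4,suppress=True)
c=pickle.load(open("w1.pkl","rb"))
fr=lambda u,v:(240+u/4,12+v/4)
# wells: row front L,M ; back M,R
W={(107,32):(508,165),(63,-32):(368,360),(63,32):(371,150),(63,0):(371,258),(107,-32):(503,369)}
A=[];B=[]
for k,p in W.items():
    X=plane(c,*fr(*p),.051);print(k,X);A.append(k);B.append(X[:2])
A=np.array(A)/1e3;B=np.array(B)
a=A-A.mean(0);b=B-B.mean(0)
H=(a[:,0]*b[:,1]-a[:,1]*b[:,0]).sum(),(a*b).sum();yaw=np.arctan2(*H);R=np.array([[np.cos(yaw),-np.sin(yaw)],[np.sin(yaw),np.cos(yaw)]])
k0=B.mean(0)-R@A.mean(0)
print("yaw",np.degrees(yaw),"knob",k0,"res mm",1e3*(B-(k0+A@R.T)), "scale",np.linalg.norm(b)/np.linalg.norm(a))
print("knobtop",plane(c,*fr(172,228),.093))
for p in [(362,278),(355,282),(370,272)]:print("tip",plane(c,*fr(*p),.062),R.T@(plane(c,*fr(*p),.062)[:2]-k0))
```

```text
(107, 32) [0.6971 0.2414 0.051 ]
(63, -32) [0.6421 0.1859 0.051 ]
(63, 32) [0.6538 0.2494 0.051 ]
(63, 0) [0.648  0.2164 0.051 ]
(107, -32) [0.685  0.1783 0.051 ]
yaw -10.278775812125641 knob [0.5859 0.2286] res mm [[ 0.1706  0.3419]
 [-0.0318 -0.0264]
 [ 0.1879  0.4757]
 [ 0.0907 -0.9974]
 [-0.4174  0.2062]] scale 1.0016371979345358
knobtop [0.5854 0.2284 0.093 ]
tip [0.6412 0.2102 0.062 ] [ 0.0578 -0.0083]
tip [0.639  0.2093 0.062 ] [ 0.0557 -0.0096]
tip [0.6439 0.2117 0.062 ] [ 0.0601 -0.0063]
```

Emit:
move_arm:
  increments:
    - [[1.3,3.0,-1],[0,0,0],4.5]
    - [[2.6,6.0,-3],[0,0,0],4.5]
    - [[3.9,9.0,-5],[0,0,0],4.5]
    - [[4.9,11.4,-8],[0,0,0],4.5]
    - [[4.9,11.8,-10],[0,0,0],4.5]
    - [[4.9,11.8,-11.5],[0,0,0],4.5]
    - [[4.9,11.8,-11.5],[0,0,0],4.5]
    - [[4.9,11.8,-11.5],[0,0,0],4.5]

```text
t: 2.87
tcp_pos: [0.5853, 0.2275, 0.1233]
orientation: [[0.181, 0.983, -0.002], [0.983, -0.181, -0.001], [-0.002, -0.001, -1.0]]
contact_force: [0.6, 0.2, 0.2]
grip_width: 0.0457
```

```bash
cat > look.py <<'E'
import sys
from rig import arm,cams
import cv2
from h import *
def look(name,pts,pad=40,cam="wrist",s=None):
    c=cams.camera(cam)
    if cam=="wrist": c["fish"]=1
    pickle.dump(c,open(name+".pkl","wb"))
    P=np.array([proj(c,np.array(p)) for p in pts]);x0,y0=(P.min(0)-pad).astype(int).clip(0);x1,y1=(P.max(0)+pad).astype(int)
    x1=min(x1,512);y1=min(y1,384)
    s=int(min(800/(x1-x0),600/(y1-y0)));im=cv2.resize(c["img"][y0:y1,x0:x1,::-1],None,fx=s,fy=s,interpolation=cv2.INTER_CUBIC)
    for k in range(-x0%20,x1-x0,20): cv2.putText(im,str(x0+k),(k*s,8),0,.3,(0,0,255));cv2.line(im,(k*s,10),(k*s,14),(0,0,255))
    for k in range(-y0%20,y1-y0,20): cv2.putText(im,str(y0+k),(0,k*s+4),0,.3,(0,0,255));cv2.line(im,(20,k*s),(24,k*s),(0,0,255))
    cv2.imwrite("pics/"+name+".png",im);print(name,"origin",x0,y0,"s",s,np.round(P,1).tolist(),arm.get_obs()["tcp_pos"])
    return c
E
python3 - <<'E'
from look import *
look("w2",[(.697,.241,.051),(.642,.186,.051),(.586,.2286,.08)],50)
E
```

```text
w2 origin 206 112 s 3 [[380.0, 162.4], [326.4, 231.9], [256.6, 210.3]] [0.58591211 0.22782723 0.12425558]
```

View pics/w2.png

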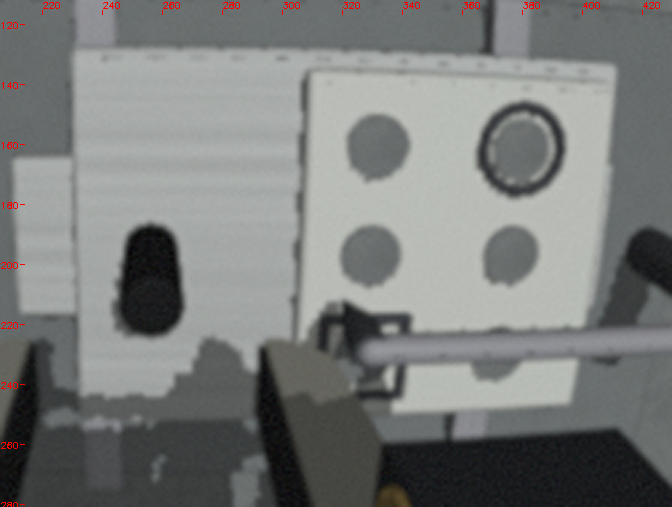

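w2 shows the knob top at crop (152,307), midway between the finger tips, which are at x≈35 and 263. The pointer tip is at about crop (346,303).

Run:
```python
from h import *
np.set_printoptions(precision=4,suppress=True)
c1=pickle.load(open("w1.pkl","rb"));c2=pickle.load(open("w2.pkl","rb"))
f=lambda u,v:(206+u/3,112+v/3)
W={(107,32):(520,149),(63,-32):(365,356),(63,32):(378,147),(63,0):(371,255),(107,0):(511,255)}
A=[];B=[]
for k,p in W.items(): A.append(k);B.append(plane(c2,*f(*p),.051)[:2])
A=np.array(A)/1e3;B=np.array(B);a=A-A.mean(0);b=B-B.mean(0)
yaw=np.arctan2((a[:,0]*b[:,1]-a[:,1]*b[:,0]).sum(),(a*b).sum());R=np.array([[np.cos(yaw),-np.sin(yaw)],[np.sin(yaw),np.cos(yaw)]])
k0=B.mean(0)-R@A.mean(0)
print("yaw",np.degrees(yaw),"knob",k0,"res",1e3*(B-(k0+A@R.T)))
print("knobtop",plane(c2,*f(152,307),.093))
p=plane(c2,*f(346,303),.062);print(p,R.T@(p[:2]-k0))
for q in [(362,278),(352,283),(357,280)]: print(tri((c1,240+q[0]/4,12+q[1]/4),(c2,*f(346,303))))
```

```text
yaw -9.837518409705615 knob [0.586  0.2287] res [[-0.5518 -0.2097]
 [ 0.6095  0.5312]
 [ 0.0998 -0.3086]
 [-0.013   0.2963]
 [-0.1445 -0.3092]]
knobtop [0.5863 0.2304 0.093 ]
[0.6373 0.2096 0.062 ] [ 0.0538 -0.01  ]
(array([0.6386, 0.2104, 0.0651]), [np.float64(0.0017997934155494439), np.float64(0.0017997934155494376)])
(array([0.6379, 0.2092, 0.0612]), [np.float64(0.0003796644453408089), np.float64(0.00037966444534069525)])
(array([0.6382, 0.2099, 0.0634]), [np.float64(0.0010911096226119497), np.float64(0.0010911096226119495)])
```

Emit:
move_arm:
  increments:
    - [[0,0,-1.5],[0,0,0],4.5]
    - [[0,0,-3.5],[0,0,0],4.5]
    - [[0,0,-5.2],[0,0,0],4.5]
    - [[0,0,-6.2],[0,0,0],4.5]
    - [[0,0,-6.2],[0,0,0],2.5]
    - [[0,0,-6.2],[0,0,0],1.2]
    - [[0,0,-6.2],[0,0,0],1.2]
    - [[0,0,-6.2],[0,0,0],1.2]
  grip_force: 20

```text
t: 3.58
tcp_pos: [0.5864, 0.2293, 0.063]
orientation: [[0.18, 0.984, 0.002], [0.984, -0.18, 0.001], [0.001, 0.002, -1.0]]
contact_force: [-0.1, -0.1, -0.2]
grip_width: 0.0232
```

Emit:
move_arm:
  increments:
    - [[0,0,0],[0,0,0],1.0]
    - [[0,0,0],[0,0,0],1.0]
    - [[0,0,0],[0,0,0],1.0]
    - [[-0.4,-0.2,0],[0,0,0],1.0]
    - [[-1.2,-0.6,0],[0,0,0],1.0]
    - [[-2.2,-1.2,0],[0,0,0],1.0]
    - [[-3.2,-1.7,0],[0,0,0],1.0]
    - [[-4.0,-2.2,0],[0,0,0],1.0]

```text
t: 4.25
tcp_pos: [0.5455, 0.2075, 0.0625]
orientation: [[0.179, 0.984, 0.002], [0.984, -0.179, 0.001], [0.002, 0.002, -1.0]]
contact_force: [1.7, 1.5, 7.1]
grip_width: 0.0155
```

Emit:
move_arm:
  increments:
    - [[-0.8,-0.4,0],[0,0,0],1.0]
    - [[-1.5,-0.8,0],[0,0,0],1.0]
    - [[-1.9,-1.0,0],[0,0,0],1.0]
    - [[-1.9,-1.0,0],[0,0,0],1.0]
    - [[-1.9,-1.0,0],[0,0,0],1.0]
    - [[-1.9,-1.0,0],[0,0,0],1.0]
    - [[-1.9,-1.0,0],[0,0,0],1.0]
    - [[-1.9,-1.0,0],[0,0,0],1.0]

```text
t: 4.92
tcp_pos: [0.5262, 0.1968, 0.0624]
orientation: [[0.18, 0.984, 0.001], [0.984, -0.18, -0.0], [-0.0, 0.001, -1.0]]
contact_force: [-0.8, -1.1, 11.2]
grip_width: 0.0158
```

Run:
```python
from look import *
c=look("w3",[(.638,.2095,.062),(.583,.154,.051),(.527,.1965,.08)],45)
```

```text
w3 origin 212 140 s 3 [[421.8, 185.8], [344.7, 268.2], [257.9, 250.1]] [0.52616299 0.19680281 0.06243427]
```

View pics/w3.png

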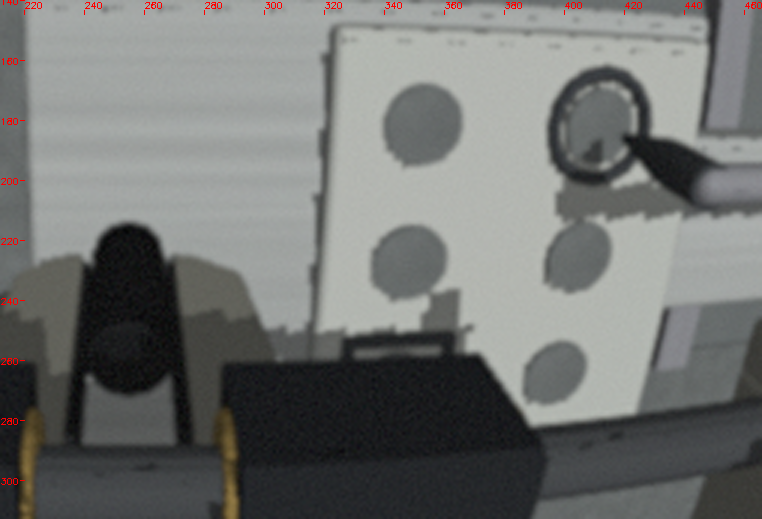

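Run:
```python
from h import *
np.set_printoptions(precision=4,suppress=True)
c1=pickle.load(open("w1.pkl","rb"));c2=pickle.load(open("w2.pkl","rb"));c=pickle.load(open("w3.pkl","rb"))
f=lambda u,v:(212+u/3,140+v/3); y=np.radians(-10.1);R=np.array([[np.cos(y),-np.sin(y)],[np.sin(y),np.cos(y)]])
W={(107,32):(600,124),(63,32):(423,124),(63,0):(409,261),(107,0):(579,255),(107,-32):(554,374)}
K=[]
for k,p in W.items():
    X=plane(c,*f(*p),.051)[:2]; K.append(X-R@(np.array(k)/1e3)); print(k,X,K[-1])
k0=np.mean(K,0);print("knob",k0,"ring est",k0+R@[.107,.032])
t=plane(c,*f(624,136),.062);print("tip",t, tri((c,*f(624,136)),(c2,206+346/3,112+101),(c1,240+352/4,12+283/4)))
ring=plane(c,*f(600,124),.051)[:2]
for r in (ring,k0+R@[.107,.032]): print("need world",1e3*(t[:2]-r),"stage",1e3*R.T@(t[:2]-r))
```

```text
(107, 32) [0.6365 0.2098] [0.5255 0.1971]
(63, 32) [0.5929 0.2174] [0.5253 0.1969]
(63, 0) [0.5873 0.1862] [0.5253 0.1972]
(107, 0) [0.6306 0.1783] [0.5252 0.1971]
(107, -32) [0.6246 0.1463] [0.5248 0.1966]
knob [0.5252 0.197 ] ring est [0.6362 0.2097]
tip [0.6366 0.2101 0.062 ] (array([0.638 , 0.2091, 0.0601]), [np.float64(0.00031433687476995257), np.float64(0.00040589957285428493), np.float64(0.0005239994559359314)])
need world [0.1213 0.2337] stage [0.0784 0.2514]
need world [0.4112 0.3631] stage [0.3412 0.4296]
```

Emit:
move_arm:
  increments:
    - [[0,0,0],[0,0,0],1.0]
    - [[0,0,0],[0,0,0],1.0]
    - [[0,0,0],[0,0,0],1.0]
    - [[0,0,0],[0,0,0],1.0]
    - [[0,0,0],[0,0,0],1.0]
    - [[0,0,0],[0,0,0],1.0]
    - [[0,0,0],[0,0,0],1.0]
    - [[0,0,0],[0,0,0],1.0]

```text
t: 5.63
tcp_pos: [0.5262, 0.1968, 0.0624]
orientation: [[0.18, 0.984, 0.001], [0.984, -0.18, -0.0], [-0.0, 0.001, -1.0]]
contact_force: [-1.5, -0.5, 10.8]
grip_width: 0.0157
```

Emit:
move_arm:
  increments:
    - [[0,0,0],[0,0,0],1.0]
    - [[0,0,0],[0,0,0],1.0]
    - [[0,0,0],[0,0,0],1.0]
    - [[0.4,0.4,0],[0,0,0],1.0]
    - [[1.2,1.2,0],[0,0,0],1.0]
    - [[2.2,2.2,0],[0,0,0],1.0]
    - [[3.2,3.2,0],[0,0,0],1.0]
    - [[4.1,4.1,0],[0,0,0],1.0]

```text
t: 6.3
tcp_pos: [0.5675, 0.238, 0.0625]
orientation: [[0.18, 0.984, 0.0], [0.984, -0.18, -0.001], [-0.001, 0.0, -1.0]]
contact_force: [-1.3, -1.7, 10.6]
grip_width: 0.0157
```

Emit:
move_arm:
  increments:
    - [[0.7,0.7,0],[0,0,0],1.0]
    - [[1.2,1.2,0],[0,0,0],1.0]
    - [[1.38,1.44,0],[0,0,0],1.0]
    - [[1.38,1.44,0],[0,0,0],1.0]
    - [[1.38,1.44,0],[0,0,0],1.0]
    - [[1.38,1.44,0],[0,0,0],1.0]
    - [[1.38,1.44,0],[0,0,0],1.0]
    - [[1.38,1.44,0],[0,0,0],1.0]

```text
t: 6.97
tcp_pos: [0.5817, 0.2529, 0.0625]
orientation: [[0.18, 0.984, 0.002], [0.984, -0.18, 0.001], [0.001, 0.002, -1.0]]
contact_force: [1.3, 0.7, 7.4]
grip_width: 0.0158
```

Run:
```python
from look import *
c=look("w4",[(.637,.2095,.062),(.691,.265,.051),(.5808,.2527,.08)],45)
```

```text
w4 origin 209 137 s 3 [[346.7, 277.5], [410.5, 182.9], [254.8, 250.4]] [0.58173904 0.25292129 0.06254557]
```

View pics/w4.png

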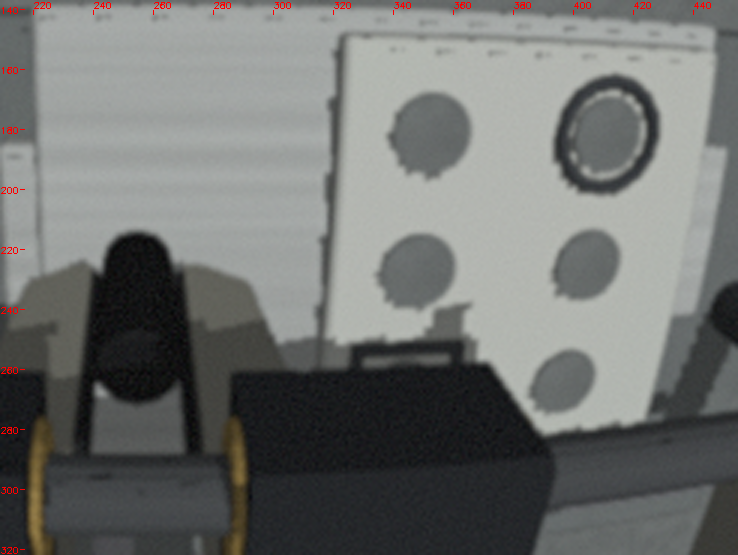

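Run:
```python
from h import *
np.set_printoptions(precision=4,suppress=True)
c=pickle.load(open("w4.pkl","rb"))
f=lambda u,v:(209+u/3,137+v/3); y=np.radians(-10.1);R=np.array([[np.cos(y),-np.sin(y)],[np.sin(y),np.cos(y)]])
W={(107,32):(607,134),(63,32):(432,134),(63,0):(418,270),(107,0):(588,264),(107,-32):(563,381)}
K=[]
for k,p in W.items():
    X=plane(c,*f(*p),.051)[:2]; K.append(X-R@(np.array(k)/1e3)); print(k,X,K[-1])
k0=np.mean(K,0);s=k0+R@[.063,-.032];print("knob",k0,"sq est",s)
for t in ([.6366,.2101],[.638,.2091]): print("need",1e3*(np.array(t)-s))
```

```text
(107, 32) [0.6917 0.2658] [0.5807 0.253 ]
(63, 32) [0.6486 0.2732] [0.5809 0.2528]
(63, 0) [0.643  0.2423] [0.5809 0.2533]
(107, 0) [0.6863 0.2343] [0.581  0.2531]
(107, -32) [0.6802 0.2029] [0.5805 0.2532]
knob [0.5808 0.2531] sq est [0.6372 0.2105]
need [-0.63   -0.4298]
need [ 0.77   -1.4298]
```

Emit:
move_arm:
  increments:
    - [[-0.03,-0.07,0],[0,0,0],1.0]
    - [[-0.03,-0.07,0],[0,0,0],1.0]
    - [[-0.03,-0.07,0],[0,0,0],1.0]
    - [[-0.03,-0.07,0],[0,0,0],1.0]
    - [[-0.03,-0.07,0],[0,0,0],1.0]
    - [[-0.03,-0.07,0],[0,0,0],1.0]
    - [[-0.03,-0.07,0],[0,0,0],1.0]
    - [[-0.03,-0.07,0],[0,0,0],1.0]

```text
t: 7.68
tcp_pos: [0.5814, 0.2521, 0.0625]
orientation: [[0.18, 0.984, 0.002], [0.984, -0.18, 0.001], [0.001, 0.001, -1.0]]
contact_force: [0.5, 0.6, 7.3]
grip_width: 0.016
```

Emit:
move_arm:
  increments:
    - [[0,0,0],[0,0,0],1.0]
    - [[0,0,0],[0,0,0],1.0]
    - [[0,0,0],[0,0,0],1.0]
    - [[0,0,0],[0,0,0],1.0]
    - [[0,0,0],[0,0,0],1.0]
    - [[0,0,0],[0,0,0],1.0]
    - [[0,0,0],[0,0,0],1.0]
    - [[0,0,0],[0,0,0],1.0]

```text
t: 8.35
tcp_pos: [0.5814, 0.2521, 0.0625]
orientation: [[0.18, 0.984, 0.002], [0.984, -0.18, 0.001], [0.001, 0.001, -1.0]]
contact_force: [1.5, 0.5, 7.5]
grip_width: 0.0158
```

Emit:
move_arm:
  increments:
    - [[0,0,0],[0,0,0],1.8]
    - [[0,0,0],[0,0,0],3]
    - [[0,0,0],[0,0,0],4]
    - [[0,0,0],[0,0,0],4]
    - [[0,0,1],[0,0,0],4]
    - [[0,0,3.5],[0,0,0],4]
    - [[0,0,6.5],[0,0,0],4]
    - [[0,0,9.5],[0,0,0],4]

```text
t: 9.02
tcp_pos: [0.5804, 0.2516, 0.1577]
orientation: [[0.179, 0.984, -0.002], [0.984, -0.179, -0.001], [-0.001, -0.002, -1.0]]
contact_force: [1.0, -0.2, -0.4]
grip_width: 0.04
```

Run:
```python
from look import *
c=look("w5",[(.637,.2095,.062),(.691,.265,.051),(.5808,.2527,.08)],45)
```

```text
w5 origin 210 110 s 3 [[320.9, 222.6], [365.2, 155.8], [256.0, 196.4]] [0.58298033 0.25322487 0.16395956]
```

View pics/w5.png

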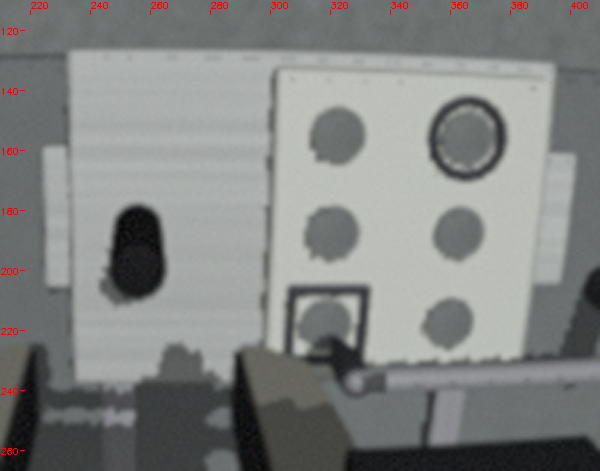

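Run:
```python
from h import *
np.set_printoptions(precision=4,suppress=True)
c=pickle.load(open("w5.pkl","rb"))
f=lambda u,v:(210+u/3,110+v/3); y=np.radians(-10.1);R=np.array([[np.cos(y),-np.sin(y)],[np.sin(y),np.cos(y)]])
W={(107,32):(467,138),(63,32):(338,135),(63,0):(332,234),(107,0):(459,234),(107,-32):(448,323),(63,-32):(326,325)}
K=[]
for k,p in W.items():
    X=plane(c,*f(*p),.051)[:2]; K.append(X-R@(np.array(k)/1e3)); print(k,X,K[-1])
k0=np.mean(K,0);s=k0+R@[.063,-.032];print("knob",k0,"sq est",s)
print("tip",plane(c,*f(332,337),.062))
for t in ([.6366,.2101],[.638,.2091]): print("need",1e3*(np.array(t)-s))
# photometer, wrist-bias-free estimate from top/side again
d=pickle.load(open("d0.pkl","rb"))
print(proj(d["top"],np.array([.586,.2286,.093])),proj(d["side"],np.array([.586,.2286,.093])))
```

```text
(107, 32) [0.6915 0.2648] [0.5805 0.252 ]
(63, 32) [0.6484 0.2725] [0.5808 0.2521]
(63, 0) [0.6425 0.2407] [0.5805 0.2517]
(107, 0) [0.6859 0.2329] [0.5805 0.2516]
(107, -32) [0.6799 0.2017] [0.5801 0.2519]
(63, -32) [0.637  0.2095] [0.5806 0.2521]
knob [0.5805 0.2519] sq est [0.6369 0.2094]
tip [0.6368 0.2098 0.062 ]
need [-0.3162  0.7365]
need [ 1.0838 -0.2635]
(np.float64(183.31292749900928), np.float64(209.44135623352653)) (np.float64(240.084446838916), np.float64(259.49415208734433))
```

Emit:
move_arm:
  increments:
    - [[0,0,2],[0,0,1],4]
    - [[-0.6,-2,5],[0,0,2],4]
    - [[-1.8,-5.7,8],[0,0,3.3],4]
    - [[-3,-9.5,8],[0,0,4.3],4]
    - [[-4.2,-13.3,8],[0,0,5.3],4]
    - [[-5.4,-17.1,8],[0,0,6.3],4]
    - [[-6.6,-20.9,8],[0,0,7.3],4]
    - [[-7.8,-24.7,8],[0,0,8.3],4]

```text
t: 9.73
tcp_pos: [0.502, 0.0029, 0.2372]
orientation: [[0.035, 0.999, 0.0], [0.999, -0.035, -0.001], [-0.001, 0.001, -1.0]]
contact_force: [-0.3, -0.8, -0.2]
grip_width: 0.0397
```

Emit:
move_arm:
  increments:
    - [[-1.2,-3.8,0],[0,0,0],4]
    - [[-2.4,-7.6,0],[0,0,0],4]
    - [[-3.6,-11.4,0],[0,0,0],4]
    - [[-4.8,-15.2,-1],[0,0,0],4]
    - [[-5.8,-18.4,-1.5],[0,0,0],4]
    - [[-6.2,-20.4,-2],[0,0,0],4]
    - [[-6.2,-20.4,-2],[0,0,0],4]
    - [[-6.2,-20.4,-2],[0,0,0],4]

```text
t: 10.4
tcp_pos: [0.4406, -0.2, 0.2167]
orientation: [[0.039, 0.999, -0.0], [0.999, -0.039, 0.0], [0.0, -0.0, -1.0]]
contact_force: [0.2, 2.0, -0.2]
grip_width: 0.0404
```

Run:
```python
from look import *
c=look("w6",[(.441,-.156,.1),(.439,-.241,.1),(.554,-.09,.173),(.5245,-.1082,.1),(.64,-.19,.1)],30)
```

```text
w6 origin 224 35 s 2 [[254.4, 141.2], [255.7, 224.1], [401.7, 65.7], [339.6, 90.5], [434.7, 171.0]] [ 0.44118974 -0.19888706  0.2169463 ]
```

View pics/w6.png

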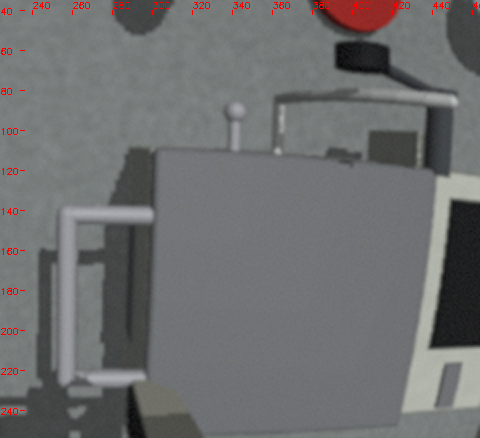

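Run:
```python
from h import *
np.set_printoptions(precision=4,suppress=True)
d=pickle.load(open("d0.pkl","rb"));T,S=d["top"],d["side"];c=pickle.load(open("w6.pkl","rb"))
f=lambda u,v:(224+u/2,35+v/2)
L=plane(c,*f(68,215),.1);Rr=plane(c,*f(67,378),.1);st=plane(c,*f(236,111),.1)
print("bar",L,Rr,"mid",(L+Rr)/2,"len",np.linalg.norm(L-Rr),"yaw",np.degrees(np.arctan2(-(L-Rr)[0],(L-Rr)[1])))
cf=[plane(c,*f(x,y),.106) for x,y in [(156,150),(148,400),(436,172)]];print("cover corners",cf, "edge yaw",np.degrees(np.arctan2(*(cf[2]-cf[0])[[1,0]])))
print("stud",st, tri((c,*f(236,111)),(T,299,229),(S,293.5,179.5)))
for o in [((c,*f(362,56)),(T,294,216.2),(S,283.2,160.7)),((c,*f(362,56)),(S,283.2,160.7)),((c,*f(362,56)),(T,294,216.2))]:
    D,r=tri(*o);print("disc",D,np.array(r)*1e3)
    y=np.radians(-2.2);ex=np.array([np.cos(y),np.sin(y),0])
    for nm,hx in (("bar",((L+Rr)/2)@ex+.2),("stud",st@ex+.12)):
        v=np.array([hx-D@ex,D[2]-.1]);print(nm,"r",np.linalg.norm(v),"ang",np.arctan2(v[1],v[0]))
```

```text
bar [ 0.4444 -0.1573  0.1   ] [ 0.4409 -0.241   0.1   ] mid [ 0.4426 -0.1992  0.1   ] len 0.08371009799689551 yaw -2.37744637585922
cover corners [array([ 0.4862, -0.1271,  0.106 ]), array([ 0.4822, -0.2527,  0.106 ]), array([ 0.641 , -0.1338,  0.106 ])] edge yaw -2.480744027122032
stud [ 0.527  -0.1081  0.1   ] (array([ 0.5251, -0.1081,  0.1009]), [np.float64(0.0015243557907864977), np.float64(0.00027827507057609757), np.float64(0.0017932850339840158)])
disc [ 0.5546 -0.0883  0.1748] [1.3594 0.6792 1.6542]
bar r 0.11888079026540953 ang 0.6806439706432799
stud r 0.11947810610342263 ang 0.6766024437806385
disc [ 0.5543 -0.0878  0.1751] [1.4493 1.4493]
bar r 0.11926473608656772 ang 0.6806296952455797
stud r 0.11986205565774292 ang 0.6766011855462698
disc [ 0.5545 -0.0885  0.1778] [0.2045 0.2045]
bar r 0.12084706557665346 ang 0.699827949347187
stud r 0.12143503877388244 ang 0.6957580807848286
```

Emit:
move_arm:
  increments:
    - [[0.2,0,-1],[0,0,0],2.6]
    - [[0.2,0,-3],[0,0,0],2.6]
    - [[0.2,0,-6],[0,0,0],2.6]
    - [[0.2,0,-9],[0,0,0],2.6]
    - [[0.2,0,-11.5],[0,0,0],2.6]
    - [[0.2,0,-13],[0,0,0],2.6]
    - [[0.2,0,-13.6],[0,0,0],2.6]
    - [[0.2,0,-13.6],[0,0,0],2.6]

```text
t: 11.12
tcp_pos: [0.4431, -0.1975, 0.0793]
orientation: [[0.033, 0.999, -0.002], [0.999, -0.033, 0.001], [0.001, -0.002, -1.0]]
contact_force: [-0.1, 0.7, 0.8]
grip_width: 0.0261
```

Emit:
move_arm:
  increments:
    - [[0,0,0],[0,0,0],2.0]
    - [[0,0,0],[0,0,0],1.0]
    - [[0,0,0],[0,0,0],0.4]
    - [[0,0,0],[0,0,0],0.4]
    - [[0,0,0],[0,0,0],0.4]
    - [[0,0,0],[0,0,0],0.4]
    - [[0,0,0],[0,0,0],0.4]
    - [[0,0,0],[0,0,0],0.4]
  grip_force: 35

```text
t: 11.78
tcp_pos: [0.4432, -0.1993, 0.0811]
orientation: [[0.036, 0.999, 0.001], [0.999, -0.036, -0.0], [-0.0, 0.001, -1.0]]
contact_force: [-1.7, 1.9, 7.0]
grip_width: 0.0089
```

Emit:
move_arm:
  increments:
    - [[0.02,0,1.0],[0,0,0],0.4]
    - [[0.1,0,2.0],[0,0,0],0.4]
    - [[0.22,-0.01,2.99],[0,0,0],0.4]
    - [[0.4,-0.02,3.97],[0,0,0],0.4]
    - [[0.62,-0.02,4.95],[0,0,0],0.4]
    - [[0.89,-0.04,5.91],[0,0,0],0.4]
    - [[1.21,-0.05,6.86],[0,0,0],0.4]
    - [[1.58,-0.06,7.79],[0,0,0],0.4]

```text
t: 12.45
tcp_pos: [0.4577, -0.1999, 0.1584]
orientation: [[0.037, 0.999, -0.002], [0.999, -0.037, 0.0], [0.0, -0.002, -1.0]]
contact_force: [-0.7, -0.7, -7.0]
grip_width: 0.009
```

Emit:
move_arm:
  increments:
    - [[0.41,-0.02,0.91],[0,0,0],0.4]
    - [[0.87,-0.03,1.8],[0,0,0],0.4]
    - [[1.37,-0.05,2.66],[0,0,0],0.4]
    - [[1.91,-0.08,3.5],[0,0,0],0.4]
    - [[2.38,-0.1,4.15],[0,0,0],0.4]
    - [[2.74,-0.11,4.63],[0,0,0],0.4]
    - [[2.74,-0.11,4.63],[0,0,0],0.4]
    - [[2.74,-0.11,4.63],[0,0,0],0.4]

```text
t: 13.12
tcp_pos: [0.4826, -0.201, 0.2041]
orientation: [[0.037, 0.999, -0.007], [0.999, -0.037, 0.0], [-0.0, -0.007, -1.0]]
contact_force: [-10.5, 0.9, -0.0]
grip_width: 0.0089
```

Run:
```python
from look import *
c=look("s7",[(.5545,-.088,.175),(.49,-.2,.23)],25,cam="side")
c=look("w7",[(.5545,-.088,.175),(.55,-.108,.175)],40)
a=cv2.imread("pics/s7.png");b=cv2.imread("pics/w7.png");print(a.shape,b.shape)
b=cv2.resize(b,(400,int(b.shape[0]*400/b.shape[1])));a=cv2.resize(a,(400,int(a.shape[0]*400/a.shape[1])))
o=np.zeros((max(len(a),len(b)),800,3),np.uint8);o[:len(a),:400]=a;o[:len(b),400:]=b;cv2.imwrite("pics/sw7.png",o[:600]);print(o.shape)
```

```text
s7 origin 257 102 s 7 [[282.7, 160.4], [312.8, 127.5]] [ 0.48243948 -0.20103139  0.20395924]
w7 origin 313 14 s 5 [[358.5, 54.7], [353.1, 83.4]] [ 0.48241709 -0.20103665  0.20388676]
(581, 560, 3) (545, 425, 3)
(512, 800, 3)
```

View pics/sw7.png

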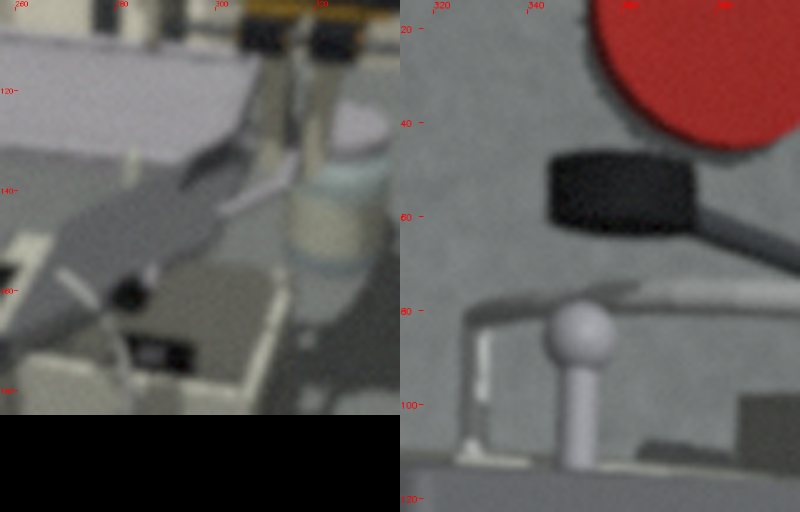

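Run:
```python
from h import *
np.set_printoptions(precision=2,suppress=True)
W=pickle.load(open("w7.pkl","rb"));S=pickle.load(open("s7.pkl","rb"));d=pickle.load(open("d0.pkl","rb"));c6=pickle.load(open("w6.pkl","rb"))
y=np.radians(-2.3);ex=np.array([np.cos(y),np.sin(y),0]);ey=np.array([-np.sin(y),np.cos(y),0])
H=np.array([.4430,-.1992,.1])+.2*ex
ys=(np.array([.527,-.1081,.1])-H)@ey; yd=ys+.02;print("ys",ys,"st x",(np.array([.527,-.1081,.1])-H)@ex)
P=lambda th,o:H+o*ey+.12*(-np.cos(th)*ex+np.sin(th)*np.array([0,0,1]))
for th in np.arange(.62,.72,.02):
    print("%.2f"%th,"W stud",np.array(proj(W,P(th,ys))),"disc",np.array(proj(W,P(th,yd))),"| S stud",np.array(proj(S,P(th,ys))),"disc",np.array(proj(S,P(th,yd))),"| T0",np.array(proj(d["top"],P(th,yd))),"c6",np.array(proj(c6,P(th,yd))))
print("meas W stud 351.7 85.2 disc 360.2 54.8; S stud 287 157, disc 283 161; T0 294 216.2; c6 405 63")
g=cv2=None
import cv2
x0,y0=270,140;im=cv2.resize(S["img"][y0:y0+40,x0:x0+40,::-1],None,fx=14,fy=14,interpolation=cv2.INTER_CUBIC)
cv2.imwrite("pics/s7z.png",im)
```

```text
ys 0.09439767996766105 st x -0.11972367711010268
0.62 W stud [349.39  85.23] disc [349.64  56.86] | S stud [286.03 158.39] disc [284.34 161.99] | T0 [293.93 218.26] c6 [394.97  64.39]
0.64 W stud [352.2   85.24] disc [352.46  56.65] | S stud [285.57 157.74] disc [283.88 161.33] | T0 [293.99 217.67] c6 [397.7   64.36]
0.66 W stud [355.09  85.26] disc [355.35  56.46] | S stud [285.11 157.1 ] disc [283.41 160.68] | T0 [294.05 217.07] c6 [400.49  64.36]
0.68 W stud [358.06  85.29] disc [358.32  56.28] | S stud [284.63 156.46] disc [282.92 160.04] | T0 [294.11 216.45] c6 [403.32  64.37]
0.70 W stud [361.1   85.34] disc [361.36  56.13] | S stud [284.13 155.83] disc [282.42 159.4 ] | T0 [294.17 215.81] c6 [406.2  64.4]
meas W stud 351.7 85.2 disc 360.2 54.8; S stud 287 157, disc 283 161; T0 294 216.2; c6 405 63
```

Emit:
move_arm:
  increments:
    - [[0.1,0,0.2],[0,0,0],0.4]
    - [[0.2,-0.01,0.4],[0,0,0],0.4]
    - [[0.35,-0.02,0.6],[0,0,0],0.4]
    - [[0.5,-0.02,0.85],[0,0,0],0.4]
    - [[0.5,-0.02,0.85],[0,0,0],0.4]
    - [[0.5,-0.02,0.85],[0,0,0],0.4]
    - [[0.5,-0.02,0.85],[0,0,0],0.4]
    - [[0.5,-0.02,0.85],[0,0,0],0.4]

```text
t: 13.88
tcp_pos: [0.489, -0.2013, 0.2126]
orientation: [[0.037, 0.999, -0.005], [0.999, -0.037, 0.0], [0.0, -0.005, -1.0]]
contact_force: [-6.5, 0.5, -4.7]
grip_width: 0.0088
```

```bash
cat > chk.py <<'E'
from h import *
import cv2
def chk(c):
    g=cv2.cvtColor(c["img"],cv2.COLOR_RGB2GRAY); x0,y0=330,35
    m=(g[y0:75,x0:395]<45).astype(np.uint8); m=cv2.morphologyEx(m,cv2.MORPH_OPEN,np.ones((9,9)))
    n,_,st,ce=cv2.connectedComponentsWithStats(m)
    for i in range(1,n): 
        if st[i,4]>150: print("disc bbox",st[i,0]+x0,st[i,1]+y0,st[i,2:],"centre u",x0+st[i,0]+(st[i,2]-1)/2)
    # stud: bright blob above its surroundings (stem rows 92-104, ball rows 82-88)
    for r0,r1 in ((82,89),(93,105)):
        p=g[r0:r1,335:385].mean(0); b=(p>(p.max()+np.median(p))/2); u=np.arange(335,385)[b]
        print("rows",r0,r1,"bright u",u.tolist())
    s=cv2.HoughCircles(cv2.resize(g[70:100,330:390],None,fx=8,fy=8,interpolation=cv2.INTER_CUBIC),cv2.HOUGH_GRADIENT,2,200,param1=60,param2=20,minRadius=40,maxRadius=75)
    if s is not None: s=s[0,0]/8; print("ball",330+s[0]-.44,70+s[1]-.44,"r",s[2])
E
python3 - <<'E'
from chk import *
print("before");chk(pickle.load(open("w7.pkl","rb")))
from look import *
c=look("w8",[(.5545,-.088,.175),(.55,-.108,.175)],40)
print("now");chk(c)
o=arm.get_obs();print(o["contact_force"],o["grip_width"])
E
```

```text
before
disc bbox 345 47 [ 30  17 482] centre u 359.5
rows 82 89 bright u [350, 351, 352, 353, 354, 355, 356, 357]
rows 93 105 bright u [350, 351, 352, 353]
w8 origin 300 15 s 5 [[345.4, 55.7], [340.1, 83.5]] [ 0.48904216 -0.20132827  0.21256879]
now
disc bbox 333 48 [ 29  16 433] centre u 347.0
rows 82 89 bright u [345, 346, 347, 348, 349, 350, 351]
rows 93 105 bright u [345, 346, 347, 348]
ball 383.935 80.685 r 7.825
[-6.75363506  0.46342173 -3.18376033] 0.008987104701668061
```

Run:
```python
from look import *
S=cams.camera("side");pickle.dump(S,open("s9.pkl","wb"));W=pickle.load(open("w8.pkl","rb"))
def cr(c,x,y,w,h,s):
    im=cv2.resize(c["img"][y:y+h,x:x+w,::-1],None,fx=s,fy=s,interpolation=cv2.INTER_CUBIC)
    for k in range(0,w,5): cv2.putText(im,str(x+k),(k*s,8),0,.3,(0,0,255))
    for k in range(0,h,5): cv2.putText(im,str(y+k),(0,k*s+4),0,.3,(0,0,255))
    return im
cv2.imwrite("pics/f9.png",np.hstack([cr(S,265,140,36,36,11),cr(W,325,40,36,36,11)[:396]]) if 0 else np.hstack([cr(S,265,140,36,50,11),cr(W,325,42,36,50,11)]))
```

```text
(no output)
```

View pics/f9.png

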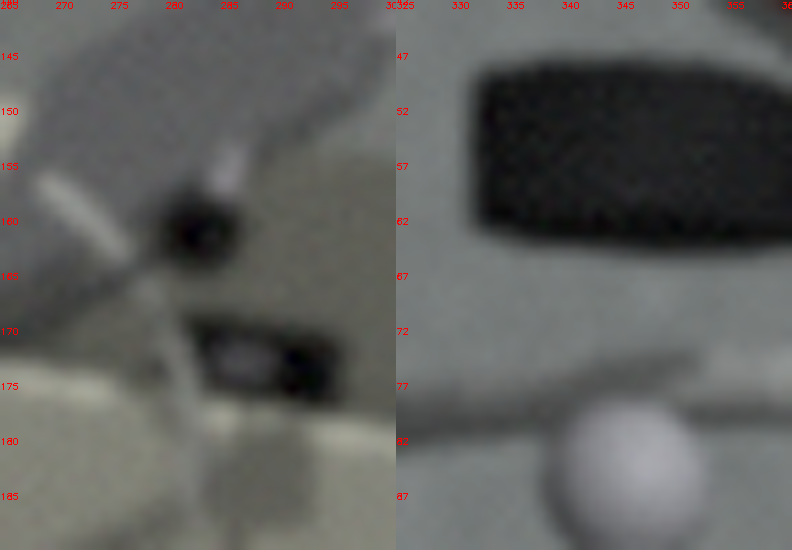

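Run:
```python
from h import *
import cv2
c=pickle.load(open("w8.pkl","rb"));g=cv2.cvtColor(c["img"],cv2.COLOR_RGB2GRAY).astype(int)
print("disc",list(zip(range(326,372),g[52:60,326:372].mean(0).round().astype(int))))
print("ball",list(zip(range(333,360),g[84:87,333:360].mean(0).round().astype(int))))
print("stem",list(zip(range(338,356),g[95:102,338:356].mean(0).round().astype(int))))
```

```text
disc [(326, np.int64(123)), (327, np.int64(122)), (328, np.int64(122)), (329, np.int64(123)), (330, np.int64(114)), (331, np.int64(83)), (332, np.int64(42)), (333, np.int64(19)), (334, np.int64(20)), (335, np.int64(22)), (336, np.int64(21)), (337, np.int64(24)), (338, np.int64(26)), (339, np.int64(26)), (340, np.int64(27)), (341, np.int64(27)), (342, np.int64(29)), (343, np.int64(31)), (344, np.int64(30)), (345, np.int64(34)), (346, np.int64(34)), (347, np.int64(36)), (348, np.int64(34)), (349, np.int64(35)), (350, np.int64(34)), (351, np.int64(34)), (352, np.int64(34)), (353, np.int64(34)), (354, np.int64(32)), (355, np.int64(32)), (356, np.int64(30)), (357, np.int64(31)), (358, np.int64(28)), (359, np.int64(29)), (360, np.int64(26)), (361, np.int64(36)), (362, np.int64(68)), (363, np.int64(96)), (364, np.int64(109)), (365, np.int64(112)), (366, np.int64(112)), (367, np.int64(116)), (368, np.int64(118)), (369, np.int64(119)), (370, np.int64(120)), (371, np.int64(121))]
ball [(333, np.int64(122)), (334, np.int64(122)), (335, np.int64(122)), (336, np.int64(121)), (337, np.int64(112)),
[... 182 characters left out ...]
.int64(157)), (347, np.int64(162)), (348, np.int64(162)), (349, np.int64(160)), (350, np.int64(157)), (351, np.int64(151)), (352, np.int64(141)), (353, np.int64(127)), (354, np.int64(120)), (355, np.int64(119)), (356, np.int64(119)), (357, np.int64(120)), (358, np.int64(121)), (359, np.int64(122))]
stem [(338, np.int64(125)), (339, np.int64(125)), (340, np.int64(116)), (341, np.int64(99)), (342, np.int64(100)), (343, np.int64(120)), (344, np.int64(138)), (345, np.int64(152)), (346, np.int64(161)), (347, np.int64(159)), (348, np.int64(150)), (349, np.int64(136)), (350, np.int64(125)), (351, np.int64(121)), (352, np.int64(123)), (353, np.int64(124)), (354, np.int64(125)), (355, np.int64(127))]
```

Emit:
move_arm:
  increments:
    - [[0.04,0,0.06],[0,0,0],0.4]
    - [[0.09,0,0.12],[0,0,0],0.4]
    - [[0.09,0,0.12],[0,0,0],0.4]
    - [[0.09,0,0.12],[0,0,0],0.4]
    - [[0.09,0,0.12],[0,0,0],0.4]
    - [[0.09,0,0.12],[0,0,0],0.4]
    - [[0.09,0,0.12],[0,0,0],0.4]
    - [[0.09,0,0.12],[0,0,0],0.4]

```text
t: 14.65
tcp_pos: [0.49, -0.2013, 0.2137]
orientation: [[0.037, 0.999, -0.004], [0.999, -0.037, 0.0], [0.0, -0.004, -1.0]]
contact_force: [-6.2, -0.5, -4.0]
grip_width: 0.0087
```

Run:
```python
from rig import arm,cams
from h import *
import cv2
c=cams.camera("wrist");c["fish"]=1;o=arm.get_obs()
g=cv2.cvtColor(c["img"],cv2.COLOR_RGB2GRAY).astype(float)
def cen(r0,r1,a,b):
    p=g[r0:r1,a:b].mean(0);bg=np.median(p);u=np.arange(a,b);i=np.where(abs(p-bg)>0.4*abs(p-bg).max())[0] if r0<80 else None
    return p.round().astype(int).tolist()
print("disc L326",cen(52,60,326,336),"R355",cen(52,60,355,366));print("ball 333",cen(84,87,333,358));print("stem 336",cen(95,102,336,354))
y=np.radians(-2.3);ex=np.array([np.cos(y),np.sin(y),0]);ey=np.array([-np.sin(y),np.cos(y),0]);H=np.array([.4430,-.1992,.1])+.2*ex
for th in (.68,.69,.70):print(th,[proj(c,H+k*ey+.12*(-np.cos(th)*ex+np.array([0,0,np.sin(th)])))[0].round(2) for k in (.0944,.1144)])
print(o["tcp_pos"],o["contact_force"],o["t"],o["grip_width"])
```

```text
disc L326 [123, 123, 116, 91, 53, 24, 17, 19, 23, 24] R355 [30, 29, 28, 26, 34, 63, 96, 110, 113, 114, 115]
ball 333 [122, 122, 122, 116, 99, 85, 93, 110, 121, 130, 140, 147, 157, 162, 164, 161, 158, 153, 144, 131, 123, 119, 120, 121, 121]
stem 336 [127, 126, 126, 118, 103, 97, 115, 135, 150, 159, 161, 154, 140, 127, 122, 122, 124, 125]
0.68 [np.float64(343.13), np.float64(343.38)]
0.69 [np.float64(344.54), np.float64(344.8)]
0.7 [np.float64(345.98), np.float64(346.24)]
[ 0.48999212 -0.20131666  0.21370211] [-6.13428652  0.45386764 -4.66795842] 14.7 0.008765491073482411
```

```bash
python3 -c "
from rig import workorder
print(workorder.close_job())"
```

```text
the job is handed in; nothing more can be done
None
```

I stepped both wells, raised the cover to the index arm, and handed the job in at about 14.7 s of robot time with the bar still held.

- **Round-collar well:** I pushed the carrier by its knob until this well was under the pointer. The wrist camera put it within about 0.5 mm, and it stayed there for about 1.4 s.
- **Square-frame well:** I moved this one under the pointer and corrected a small overshoot of 0.6–1 mm. It then waited about 1.3 s before I let go. A look after release showed it under the pointer to about 1 mm.
- **Cover:** I gripped the bar at 35 N and raised the cover to about 0.69 rad. In the last wrist picture the stud and the disc centre line up to about 0.2 pixel, or 0.002 rad. The tool force was steady at about 8 N.

**Checks that disagreed:**
- **Index angle:** the side camera alone put the index arm nearer 0.66 rad, against 0.69 from the wrist and top cameras. From the tool's travel, the cover angle came out slightly higher, at about 0.71. I went by the stud and disc seen together in the wrist view.
- **Pointer position:** different views of the pointer tip differed by about 1.4 mm.

I took no last overview picture, so I did not check by eye that the other items or the index arm stayed put. The forces showed no unexpected contact.

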